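Snap the hanging stud home in a sample tag with the bench hand press

TASK

One of the three sample tags in the wooden rack still has its brass hanging stud standing proud. Stand that tag upright in the nest of the hand press, fully seated with the stud edge down, squeeze the press's two handles together until you feel the stud resist and then snap home, stop squeezing the moment it gives so that the tag is not bruised, then let the handles spring open again and leave the tag standing in the press. Press the stud only with the press, and leave the other tags and the things lying about alone.

Things in the scene. Friction and masses are not known exactly. Their poses are not given: they have to be found in the camera images.
- tag_center (a point): Centre (half-way up) of the loose tag to work on: an upright white board with a wood-grain field, 50 mm wide along its x, 8 mm thick along y, 95 mm tall along z, about 65 g, in one of the rack's three slots. The tags in the other slots have their studs home already. Grip it across its 50 mm width close under the top edge. It may go into the press either way round.
- stud (a joint): How far the stud is pushed in, m: 0 proud (head 5 mm off the board), 0.005 home. A brass round head 14 mm across, 3 mm thick, on the tag's +y face, mid-width, 33 mm above the lower edge. A snap fit pushed along the tag's -y: resistance peaks about half-way, then falls; from about 4 mm it jumps home by itself and stays. Let go sooner, it springs back to proud.
- stud_head (a point): Centre of the outer face of the stud's head: 12 mm from the tag's mid-plane when proud, 7 mm when home.
- press: The hand press, bolted down: a grey base plate 155 x 110 x 8 mm; above it an aluminium nest (slot) on a carriage. Origin: on the table surface under the centre of the nest at rest. Its x runs from the handles' ends (-x) to the pivot pin (+x), z up.
- nest (a point): Centre of the nest's floor, 12 mm above the table, axes as press. Slot 53 mm along x, 10 along y, 18 deep, flared lips on the long sides; it floats along y by 8 mm either way on a light spring. A seated tag has its centre 47.5 mm above this point, its x along the press's x. The press's arms lie 37 to 53 mm above the table beside it: hold the tag with fingertips above 60 mm.
- handle_left (a joint): Angle of the press's left (+y) arm, rad: 0 sprung open, at most 0.16 closed. Both arms swing level, independently, about one pin 95 mm from the nest centre along the press's +x; a light spring opens each (1 to 1.5 N at its grip). Their jaw noses meet the tag at the nest centre. The left nose is a screw die whose setting varies by 6 mm, so where the stud gives must be felt.
- handle_right (a joint): Angle of the right (-y) arm, the same way.
- handle_left_grip (a point): Middle of the left handle's grip swelling, 45 mm above the table: an upright black cylinder 12 mm across, 28 mm tall, 180 mm from the pin (85 mm from the nest along the press's -x). Open, the swellings span 70 mm; with the stud home 26 to 39 mm. Squeeze along the press's y from above. The snap takes 12 to 18 N a handle; over 25 N ever, or over 10 N once it is home, bruises the tag.
- handle_right_grip (a point): Middle of the right handle's grip swelling, its mirror image.
- rack: Wooden rack block, fixed, 75 x 132 x 34 mm, origin on the table under its centre; three slots 44 mm apart along its y, each 57 mm along x, 10 mm along y and 24 mm deep (slot floor 10 mm above the table). The tags' widths lie along its x.
- spare_a: A finished tag in the rack, same size (origin at the middle of its lower edge); leave alone.
- spare_b: The other finished tag in the rack; leave alone.
- tape: Roll of orange masking tape lying flat, 96 mm across, 25 mm high, origin at its underside; leave alone.
- marker: Black marker pen lying on the table, 12 mm thick, 112 mm long; leave alone.
- jar: Green glass jar, 72 mm across, 100 mm tall, origin at its underside; leave alone.
- tin: Paint tin, 84 mm across, 110 mm tall, origin at its underside; leave alone.
- brush: Flat paint brush lying on the table with a wooden handle; leave alone.
- scraper: Scraper lying on the table with a wooden handle; leave alone.
There are look-alikes about, which are no part of the job. Leave any purple or red look-alike of the part that bears tag_center alone.

How it is judged:
By the outcome, as a careful person would: the job done as asked, in the order asked, and still so for the second after the job is handed in, with the robot touching nothing.
It also fails if it takes over 64 s, if anything falls off the work surface, if the arm or the gripper's body presses on something with over 40 N, if the wrist force passes 120 N, or if a joint passes its speed limit or range.

ROBOT

A 6-joint arm with a two-finger parallel gripper is mounted at the origin on the work surface. World frame = base frame: x ahead of the robot, y to its left, z up, the work surface at z = 0. Lengths are in m, angles in rad, forces in N, time in s.
With the tool pointing down it reaches from about 0.3 to 0.775 m from the base axis. Payload 14.6 kg.
Tool frame: the origin (TCP) lies at the very end of the fingers, on their centre line; the grasp point (between the pads) lies 19 mm behind it; z points along the fingers, y is the direction in which the jaws open and shut (so a half turn about z gives the same grasp; the last joint's range is limited). The gripper opens to 94 mm and grips with 3 to 60 N. Pads are 16 mm wide; open, the fingers measure 119 mm over their backs; the gripper's body (75 mm by 177 mm) begins 78 mm behind the grasp point.
Start: joints at [1.219, 0.3, 1.521, -0, 1.321, -0.067], TCP at [0.155, 0.528, 0.205] pointing down, gripper open.
Joint ranges: [-3.03, 3.03], [-0.79, 2.21], [0.23, 2.52], [-1.04, 4.18], [0, 3.07], [-2.55, 2.55]. Speed limits (rad/s): [2.22, 2.22, 2.57, 3.14, 3.14, 3.14].

INTERFACE

Orientations are given as a unit quaternion [w, x, y, z].
In Python, from rig import bot gives the robot as it stands.
- The arm moves only by the tool play_rows, never from a script. Its argument "commands" is one flat list of numbers, 7 for each row, row after row: the finger opening in mm, from 0 to 94, then the shift along the tool's x, y, z in mm, then the turn, a rotation vector about the tool's x, y, z in degrees. In form: [jaw, tx, ty, tz, wx, wy, wz, jaw, tx, ty, tz, wx, wy, wz, ...]. A call has 1 to 10 rows; each row shifts and turns the commanded pose from where the row before left it, along the tool's axes as they then stand; what a row does not reach is not made up. A row lasts 1/8 s, in which the tool goes at most 62.5 mm and 10.7 degrees, less where a joint would pass 70% of its speed; a pose out of reach is approached as far as the arm can. A call is refused whole if a number of a shift passes 62.5 or a number of a turn 10.7, either way. A call with a gripper value outside its range is refused whole. The fingers move at their own pace and stop on an object; "force" is the grip in N (left out, the last holds). Time passes only in rows, so rows that do not move let the fingers close. It gives the time, the measured TCP pose, the force and the opening at its end, in the units of the state.
- bot.observe(): the state, without advancing time (a new reading comes with each control period).
- bot.camera(name): name is "side" or "top" or "wrist"; returns the picture (420x560x3 uint8, blue, green, red); there is no depth.
- bot.camera_model(name): a dict with "mtx" (3x3 intrinsics, pixels), "view" (4x4, takes a point from world to camera coordinates). Camera axes: x right, y down, z forward; pixel columns grow to the right and rows downward; lengths in m; the calibration is good to about 2 mm. A picture is of the moment at which its call begins: read the wrist's pose just before it. camera_model takes no time and is no camera call; for the wrist camera it gives the pose at the moment of the call.
- bot.job_done(): hands the job in, once; it reports no verdict.
Trained networks look in the newest picture that a camera, given by its name, has taken for a name from the list of things; names that differ only in an ending like _2 or _b are one class to them, and where a whole thing is asked for, a point or a joint stands for the part that bears it (a point fixed in the world has none). Each returns a list of dicts, best first, with "p" (0 to 1); they miss things now and then, are a little off and sometimes report something else, mostly with a low value. They report only what shows in the picture. A call takes as long as a camera call. They do not tell look-alikes from the thing itself.
- bot.spot_in(name, camera): "position" ([x, y, z] in m, in the coordinates of the camera as it stood for that picture, good to about 4 mm: the middle of the surface that is visible of it).
- bot.silhouettes(name, camera): "mask" (420x560 bool, what is visible of it).
- bot.landmark_of(name, camera): "position" ([x, y, z] in m, in the coordinates of the camera as it stood for that picture, good to about 4 mm: a listed point, or the origin of a listed thing).
The state is a dict: "time_s": time; "joint_positions": joint angles; "joint_vel": joint speeds; "effort": joint torques, N m; "ee_pos": TCP position; "tool_rot": TCP orientation; "wrist_force": force on the tool from outside, world axes, zero at the start; "wrist_torque": the same for the moment, N m; "finger_gap": finger opening in m.
Only numpy, scipy, OpenCV 4.12 (cv2) and the standard library are available. Lean on these libraries where they do the work, as an engineer would, in place of code of your own. Each camera call takes 0.05 s, during which the arm holds its last target.

## Working session

There is one attempt and no reset: what is moved stays moved. The work goes in short steps, Python scripts to look and compute and a tool call to move; the robot and the scene stay as the last step left them, time stands still between calls to the robot, and variables do not carry over. Pictures are saved under pics/ and viewed, and the job is handed in when it is done.

Besides the shell and the picture viewer there is one more tool, called after "Emit:" by a JSON object that holds its "fn" and its "kwargs", one argument or row to a line. play_rows: Moves the arm, as the interface text tells. Its arguments: {"type":"object","properties":{"commands":{"type":"array"},"force":{"type":"number"}},"required":["commands"]}

```bash
mkdir -p pics; ls; python3 - <<'E'
from rig import bot
import cv2
s=bot.observe();print(s)
for n in("side","top","wrist"):
    cv2.imwrite(f"pics/{n}0.png",bot.camera(n))
E
```

```text
pics
{'time_s': 0.0, 'joint_positions': array([ 1.21937134e+00,  3.00477443e-01,  1.52160645e+00, -7.55476441e-06,
        1.32068881e+00, -6.65880299e-02]), 'joint_vel': array([ 0.00114096,  0.00197087, -0.00312516,  0.0004643 , -0.00174444,
        0.00019147]), 'effort': array([ 4.86344979e-04, -5.31816101e+01, -3.52739990e+01,  7.09330221e-02,
        2.43671058e-02, -1.31118859e-04]), 'ee_pos': array([0.15445543, 0.52758453, 0.20487212]), 'tool_rot': array([-1.18844256e-04,  1.41936567e-01,  9.89875579e-01, -5.77947335e-04]), 'wrist_force': array([ 0.21198503, -0.08753609, -0.32911281]), 'wrist_torque': array([-0.02227618, -0.01867905, -0.00584155]), 'finger_gap': 0.09389717946630156}
```

View pics/side0.png

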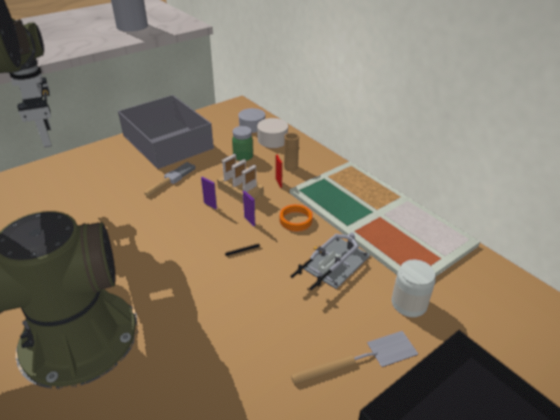

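View pics/top0.png

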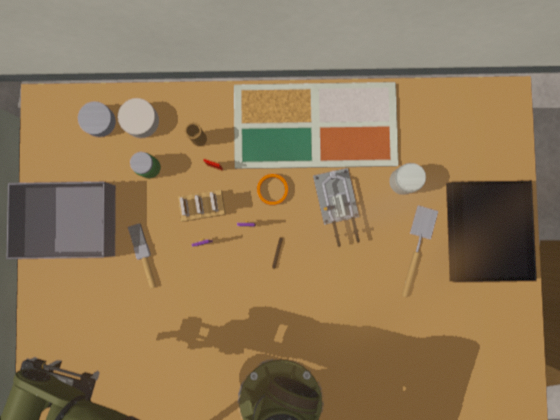

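View pics/wrist0.png

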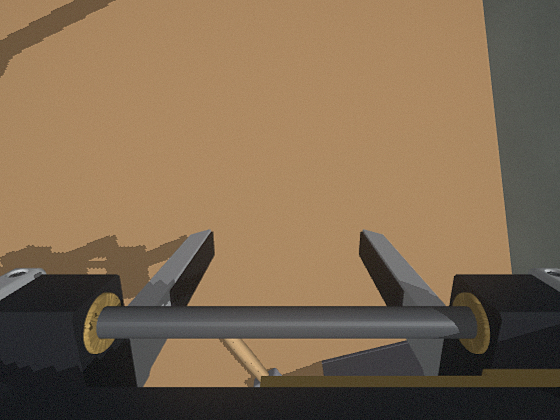

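Side view: the rack with three white tags is around (240,172). The purple look-alikes are at (208,193) and (249,208), the red one at (278,170), and the press at (337,260). In the top view the rack is at (202,205) and the press at (338,195).

```bash
cat > h.py <<'E'
from rig import bot
import numpy as np, cv2
from scipy.spatial.transform import Rotation as R
def Rq(q): return R.from_quat([q[1],q[2],q[3],q[0]])
def toworld(cam,p,V=None):
    V=bot.camera_model(cam)["view"] if V is None else V
    return (np.linalg.inv(V)@np.r_[p,1])[:3]
def proj(cam,P,V=None):
    m=bot.camera_model(cam); V=m["view"] if V is None else V
    c=(V@np.r_[P,1])[:3]; u=m["mtx"]@c; return u[:2]/u[2]
def ray(cam,uv,z):
    m=bot.camera_model(cam); Vi=np.linalg.inv(m["view"])
    d=Vi[:3,:3]@np.linalg.inv(m["mtx"])@np.r_[uv,1]; o=Vi[:3,3]
    return o+d*(z-o[2])/d[2]
E
python3 - <<'E'
from h import *
np.set_printoptions(precision=4,suppress=True)
for n in("side","top"):
    im=bot.camera(n)
    x,y,w,h=((200,140,210,160) if n=="side" else (170,140,210,130))
    cv2.imwrite(f"pics/{n}1.png",cv2.resize(im[y:y+h,x:x+w],None,fx=3.8,fy=3.7,interpolation=cv2.INTER_CUBIC))
    for k in("tag_center","stud_head","press","nest","handle_left_grip","handle_right_grip","rack","spare_a","jar","tape"):
        for d in bot.landmark_of(k,n)[:4]:
            P=toworld(n,d["position"]);print(n,k,round(d["p"],2),P,proj(n,P).round())
print(bot.observe()["time_s"])
E
```

```text
side tag_center 0.74 [0.7099 0.1894 0.0483] [278. 171.]
side tag_center 0.64 [0.5369 0.0932 0.0459] [251. 208.]
side tag_center 0.63 [0.4748 0.2226 0.0476] [208. 194.]
side stud_head 0.31 [ 0.594   0.2297 -0.0006] [241. 191.]
side press 0.82 [ 0.5811 -0.1846 -0.0003] [327. 269.]
side nest 0.62 [ 0.583  -0.1854  0.0142] [328. 265.]
side handle_left_grip 0.68 [0.711  0.3928 0.0002] [242. 156.]
side handle_left_grip 0.56 [ 0.4953 -0.1771  0.0442] [300. 270.]
side handle_right_grip 0.8 [ 0.5085 -0.228   0.0453] [318. 279.]
side rack 0.82 [0.5942 0.2329 0.0006] [240. 190.]
side rack 0.39 [ 0.6565 -0.3877 -0.0029] [408. 305.]
side spare_a 0.79 [0.5928 0.2277 0.0131] [241. 188.]
side spare_a 0.66 [0.5825 0.2736 0.0086] [230. 184.]
side jar 0.71 [ 0.7107  0.3939 -0.0023] [242. 157.]
side tape 0.9 [ 0.6403  0.0234 -0.0035] [294. 220.]
top tag_center 0.65 [0.7141 0.1927 0.0472] [213. 164.]
top tag_center 0.54 [0.5974 0.19   0.0619] [213. 202.]
top tag_center 0.48 [0.5324 0.0953 0.0491] [246. 224.]
top tag_center 0.39 [0.4798 0.2255 0.0478] [202. 242.]
top stud_head 0.18 [ 0.6397  0.0182 -0.0018] [271. 190.]
top press 0.93 [ 0.5886 -0.1876  0.0007] [338. 205.]
top nest 0.7 [ 0.5876 -0.1849  0.0119] [338. 205.]
top nest 0.68 [ 0.5052 -0.2288  0.0457] [355. 232.]
top handle_left_grip 0.61 [ 0.5834 -0.1858  0.0014] [338. 207.]
top handle_left_grip 0.59 [ 0.4983 -0.1749  0.0491] [337. 234.]
top handle_left_grip 0.24 [0.638  0.0184 0.0007] [271. 190.]
top handle_right_grip 0.81 [ 0.5083 -0.2292  0.0468] [355. 230.]
top rack 0.71 [0.5951 0.2311 0.0002] [203. 205.]
top rack 0.56 [ 0.4462  0.0017 -0.0015] [278. 252.]
top rack 0.36 [0.4434 0.4102 0.0017] [144. 255.]
top spare_a 0.58 [0.5905 0.2314 0.0119] [202. 206.]
top spare_a 0.55 [0.5855 0.2781 0.0106] [187. 208.]
top jar 0.91 [0.7116 0.3918 0.0008] [150. 168.]
top tape 0.71 [0.6387 0.0181 0.0018] [271. 190.]
1.25
```

View crops.

View pics/side1.png

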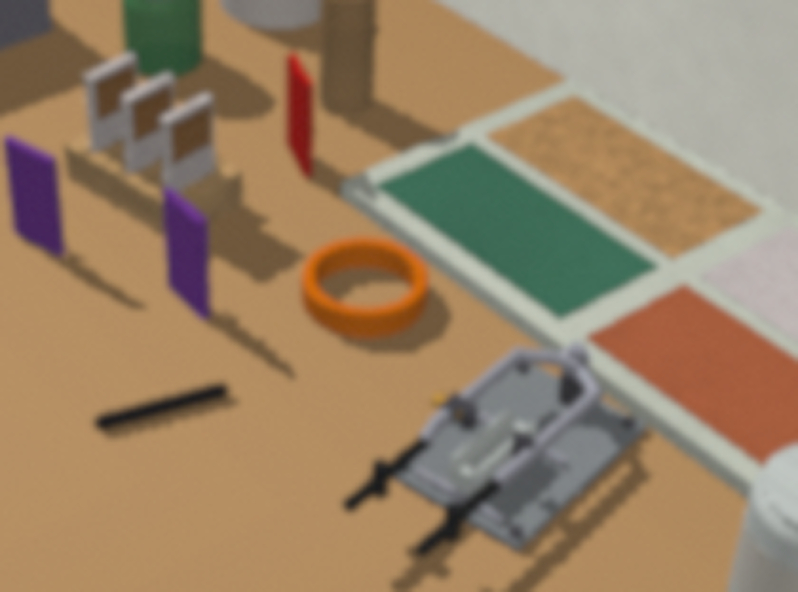

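View pics/top1.png

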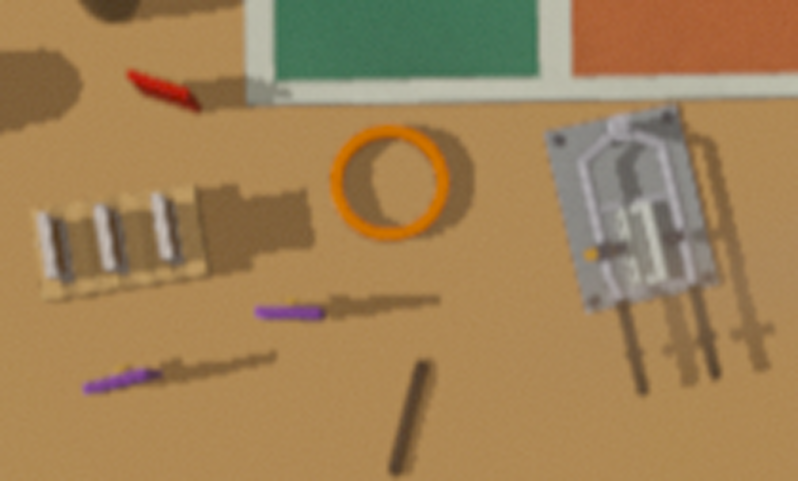

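Crop: the rack's three white tags are the candidates (side pixels ~(229,168), (239,172), (249,178)). Neither fixed view resolves which stud is proud, so I need a close wrist look.

```bash
cat >> h.py <<'E'
def down(yaw_deg):  # tool z down, tool y at yaw
    a=np.radians(yaw_deg);c,s=np.cos(a),np.sin(a)
    return R.from_matrix(np.array([[-s,c,0],[c,s,0],[0,0,-1]]))
def plan(P,yaw,n,jaw,Rt=None,P0=None,R0=None):
    st=bot.observe();P0=st["ee_pos"] if P0 is None else np.array(P0);R0=Rq(st["tool_rot"]) if R0 is None else R0
    P=np.array(P);Rt=down(yaw) if Rt is None else Rt
    w=(R0.inv()*Rt).as_rotvec()/n
    p=P0.copy();r=R0;rows=[]
    for i in range(n):
        goal=P0+(P-P0)*(i+1)/n
        d=np.round(r.inv().apply(goal-p)*1000,1); a=np.round(np.degrees(w),2)
        p=p+r.apply(d/1000); r=r*R.from_rotvec(np.radians(a)); rows.append([jaw,*d,*a])
    print("[" +", ".join(f"{x:g}" for q in rows for x in q)+"]  t=",st["time_s"]);print("resid",((P-p)*1000).round(2))
    return p,r
E
python3 - <<'E'
from h import *
plan([.586,.28,.16],9,10,94)
E
```

```text
[94, -48.4, -11.7, 4.5, -0, -0, 6.47, 94, -49.3, -6.1, 4.6, -0, -0, 6.47, 94, -49.8, -0.5, 4.5, -0, -0, 6.47, 94, -49.5, 5, 4.6, -0, -0, 6.47, 94, -48.6, 10.7, 4.5, -0, -0, 6.47, 94, -47.1, 16, 4.6, -0, -0, 6.47, 94, -45, 21.2, 4.5, -0, -0, 6.47, 94, -42.3, 26.2, 4.5, -0, -0, 6.47, 94, -39.1, 30.8, 4.6, -0, -0, 6.47, 94, -35.4, 35, 4.5, -0, -0, 6.47]  t= 1.25
resid [-0.01 -0.03 -0.02]
```

Emit:
{"fn": "play_rows", "kwargs": {
  "commands": [94,-48.4,-11.7,4.5,0,0,6.47,94,-49.3,-6.1,4.5,0,0,6.47,94,-49.8,-0.5,4.5,0,0,6.47,94,-49.5,5,4.5,0,0,6.47,94,-48.6,10.7,4.5,0,0,6.47,94,-47,16,4.5,0,0,6.47,94,-45,21.2,4.5,0,0,6.47,94,-42.3,26.2,4.5,0,0,6.47,94,-39,30.8,4.5,0,0,6.47,94,-35.4,35,4.5,0,0,6.47],
  "force": 10
}}

```text
time_s: 2.5
ee_pos: [0.5873, 0.2792, 0.1603]
tool_rot: [0.0, 0.651, 0.759, 0.0]
wrist_force: [-0.4, 0.8, 0.5]
finger_gap: 0.0942
```

```bash
python3 - <<'E'
from h import *
s=bot.observe();print(s["ee_pos"],s["time_s"],s["wrist_force"])
im=bot.camera("wrist");cv2.imwrite("pics/w1.png",im)
E
```

```text
[0.58725732 0.27921216 0.16030033] 2.5 [-0.37491326  0.80672741  0.50237274]
```

View pics/w1.png

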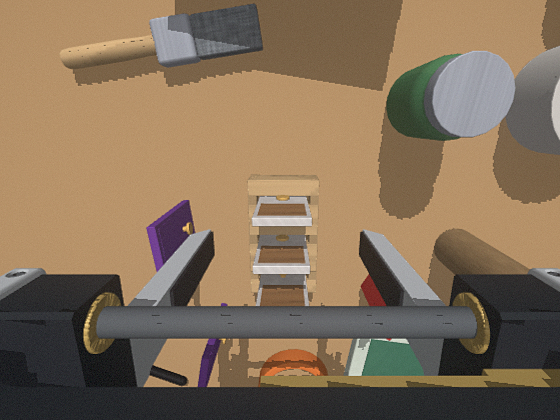

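```bash
python3 - <<'E'
import cv2
im=cv2.imread("pics/w1.png")[165:315,235:335]
cv2.imwrite("pics/w1c.png",cv2.resize(im,None,fx=4,fy=4,interpolation=cv2.INTER_CUBIC))
E
```

```text
(no output)
```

View pics/w1c.png

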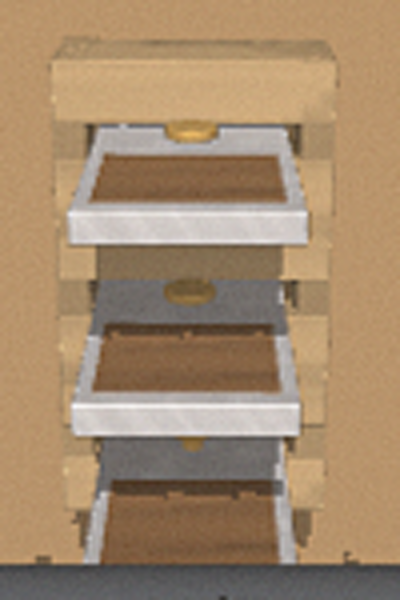

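```bash
python3 - <<'E'
from h import *
np.set_printoptions(precision=4,suppress=True)
V=bot.camera_model("wrist")["view"]
for n,(a,b,r0,r1) in {"t1":(69,307,208,243),"t2":(72,300,402,436)}.items():
    c=[ray("wrist",(235+u/4,165+v/4),.105) for u in(a,b) for v in(r0,r1)]
    ctr=np.mean(c,0); ex=(c[2]+c[3]-c[0]-c[1])/2; yaw=np.degrees(np.arctan2(ex[1],ex[0]))
    print(n,ctr,np.linalg.norm(ex[:2]),np.linalg.norm(c[0]-c[1]),yaw)
    ey=np.array([-np.sin(np.radians(9)),np.cos(np.radians(9)),0])
    for d in(.012,.009,.007,.004):
        P=ctr*[1,1,0]+ey*d+[0,0,.010+.033]
        top=proj("wrist",P+[0,0,.007],V);bot_=proj("wrist",P-[0,0,.007],V);q=proj("wrist",P,V)
        print(d,[((x-[235,165])*4).round() for x in(bot_,q,top)])
E
```

```text
t1 [0.5878 0.2711 0.105 ] 0.04898866430235965 0.007592091413011745 8.191614585574586
0.012 [array([191.,  96.]), array([190., 102.]), array([190., 108.])]
0.009 [array([191., 107.]), array([191., 114.]), array([190., 120.])]
0.007 [array([191., 115.]), array([191., 121.]), array([190., 128.])]
0.004 [array([191., 126.]), array([191., 133.]), array([191., 140.])]
t2 [0.5934 0.2275 0.105 ] 0.049107131064377016 0.008075073429440558 8.185073456286787
0.012 [array([189., 256.]), array([189., 265.]), array([188., 275.])]
0.009 [array([189., 266.]), array([189., 276.]), array([189., 286.])]
0.007 [array([189., 273.]), array([189., 283.]), array([189., 293.])]
0.004 [array([190., 284.]), array([189., 293.]), array([189., 304.])]
```

Emit:
{"fn": "play_rows", "kwargs": {
  "commands": [94,-35,0,0,0,0,0,94,-35,0,0,0,0,0,94,0,0,0,0,0,0]
}}

```text
time_s: 2.92
ee_pos: [0.5973, 0.2092, 0.1605]
tool_rot: [0.0, 0.651, 0.759, -0.0]
wrist_force: [-0.4, 0.4, 0.0]
finger_gap: 0.0935
```

```bash
python3 - <<'E'
from h import *
s=bot.observe();print(s["ee_pos"],s["time_s"],s["wrist_force"])
im=bot.camera("wrist");cv2.imwrite("pics/w2.png",im)
c=im[120:310,220:350]
cv2.imwrite("pics/w2c.png",cv2.resize(c,None,fx=4,fy=3.15,interpolation=cv2.INTER_CUBIC))
E
```

```text
[0.59726097 0.20916195 0.16045761] 2.925 [-0.42861385  0.3735013   0.0184961 ]
```

View pics/w2c.png

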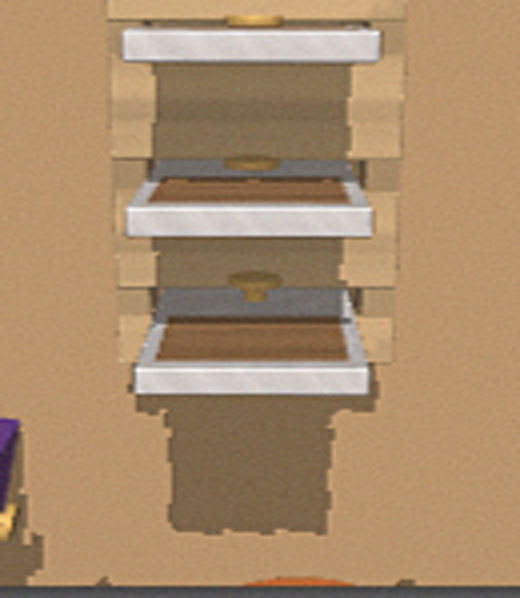

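The −y-end tag (crop (253,280), picture pixel (283,209)) shows its head standing off on a shank. In the other two tags the heads lie against the board. So the target is the third tag, nearest the tape.

```bash
python3 - <<'E'
from h import *
np.set_printoptions(precision=4,suppress=True)
c=[ray("wrist",(220+u/4,120+v/3.15),.105) for u in(135,368) for v in(365,393)]
ctr=np.mean(c,0); ex=(c[2]+c[3]-c[0]-c[1])/2; yaw=np.degrees(np.arctan2(ex[1],ex[0]))
print(ctr,np.linalg.norm(ex[:2]),np.linalg.norm(c[0]-c[1]),yaw)
for d in bot.landmark_of("tag_center","wrist")[:4]: print(d["p"],toworld("wrist",d["position"]))
E
```

```text
[0.5972 0.1891 0.105 ] 0.04908722643070293 0.008029220154144074 8.852150662142316
0.96 [0.4788 0.2233 0.0489]
0.92 [0.7137 0.191  0.046 ]
0.67 [0.5962 0.1917 0.059 ]
0.63 [0.5307 0.0991 0.0485]
```

```bash
python3 - <<'E'
from h import *
a=plan([.5975,.188,.16],8.8,2,94)
plan([.5975,.188,.078],8.8,5,94,P0=a[0],R0=a[1])
E
```

```text
[94, -11.6, -1.5, 0.2, 0, -0, 0.08, 94, -11.5, -1.4, 0.3, 0, -0, 0.08]  t= 3.025
resid [-0.04 -0.03  0.01]
[94, -0, -0, 16.4, 0, -0, 0, 94, -0, -0, 16.4, 0, -0, 0, 94, -0, -0, 16.4, 0, -0, 0, 94, -0, -0, 16.4, 0, -0, 0, 94, -0, -0.1, 16.4, 0, -0, 0]  t= 3.025
resid [ 0.05 -0.02  0.01]
```

Emit:
{"fn": "play_rows", "kwargs": {
  "commands": [94,-11.5,-1.5,0,0,0,0,94,-11.5,-1.5,0,0,0,0,94,0,0,20,0,0,0,94,0,0,20,0,0,0,94,0,0,20,0,0,0,94,0,0,15,0,0,0,94,0,0,7.5,0,0,0,94,0,0,0,0,0,0]
}}

```text
time_s: 4.03
ee_pos: [0.5974, 0.1878, 0.0778]
tool_rot: [-0.0, 0.65, 0.76, -0.0]
wrist_force: [-0.5, 0.2, 0.2]
finger_gap: 0.0939
```

```bash
python3 - <<'E'
from h import *
s=bot.observe();print(s["ee_pos"],s["time_s"],s["wrist_force"])
im=bot.camera("wrist");cv2.imwrite("pics/w3.png",im)
E
```

```text
[0.59742231 0.18777973 0.07782124] 4.025 [-0.51501377  0.21130318  0.1956804 ]
```

View pics/w3.png

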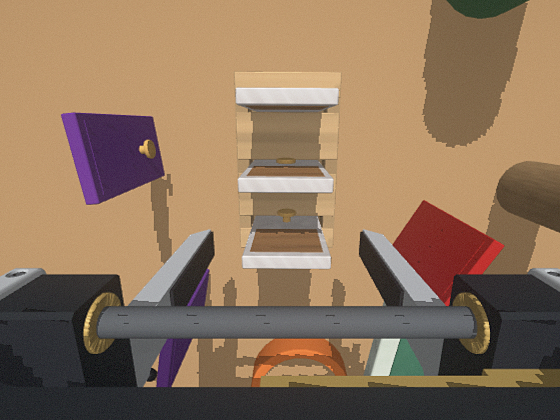

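The tag's top edge shows at (243–330, 257–268), between the fingers. Checking its alignment numerically.

```bash
python3 - <<'E'
from h import *
s=bot.observe()
V=bot.camera_model("wrist")["view"]
T=Rq(s["tool_rot"])
for uv in((286.5,263),(243,268),(330,268)):
    P=ray("wrist",uv,.105);print(P, T.inv().apply(P-s["ee_pos"])*1000)
E
```

```text
[0.59767427 0.18664574 0.105     ] [ -1.19038819  -0.17858029 -26.63875831]
[0.57402071 0.17982249 0.105     ] [ -4.23649982 -24.60743197 -26.65056538]
[0.62229408 0.18739737 0.105     ] [ -4.2922845   24.25660085 -26.62695327]
```

Emit:
{"fn": "play_rows", "kwargs": {
  "commands": [40,-0.8,0,0,0,0,0,40,0,0,0,0,0,0,40,0,0,0,0,0,0,40,0,0,0,0,0,0],
  "force": 20
}}

```text
time_s: 4.58
ee_pos: [0.5976, 0.1871, 0.078]
tool_rot: [0.0, 0.65, 0.76, 0.0]
wrist_force: [0.7, 0.4, 0.7]
finger_gap: 0.0577
```

Emit:
{"fn": "play_rows", "kwargs": {
  "commands": [40,0,0,0,0,0,0,40,0,0,0,0,0,0,40,0,0,0,0,0,0,40,0,0,0,0,0,0],
  "force": 25
}}

```text
time_s: 5.08
ee_pos: [0.5976, 0.1871, 0.078]
tool_rot: [0.0, 0.65, 0.76, 0.0]
wrist_force: [0.1, 0.4, -0.2]
finger_gap: 0.0498
```

Emit:
{"fn": "play_rows", "kwargs": {
  "commands": [40,0,0,-10,0,0,0,40,0,0,-20,0,0,0,40,0,0,-25,0,0,0,40,0,0,-25,0,0,0,40,0,0,-20,0,0,0]
}}

```text
time_s: 5.7
ee_pos: [0.5977, 0.1871, 0.1798]
tool_rot: [0.0, 0.65, 0.76, 0.0]
wrist_force: [0.3, -0.3, -0.2]
finger_gap: 0.0497
```

```bash
python3 - <<'E'
from h import *
print(bot.observe()["finger_gap"],bot.observe()["wrist_force"])
a=plan([.572,-.116,.18],11.8,9,40)
E
```

```text
0.049703732753652495 [ 0.26012573 -0.28346879 -0.22985547]
[40, -32.8, -8.1, -0, 0.01, -0, -0.31, 40, -32.8, -8.2, -0.1, 0.01, -0, -0.31, 40, -32.7, -8.5, -0, 0.01, -0, -0.31, 40, -32.7, -8.6, -0, 0.01, -0, -0.31, 40, -32.6, -8.8, -0.1, 0.01, -0, -0.31, 40, -32.6, -8.9, -0, 0.01, -0, -0.31, 40, -32.6, -9.2, -0, 0.01, -0, -0.31, 40, -32.5, -9.3, -0.1, 0.01, -0, -0.31, 40, -32.4, -9.5, 0, 0.01, -0, -0.31]  t= 5.7
resid [ 0.01  0.   -0.01]
```

Emit:
{"fn": "play_rows", "kwargs": {
  "commands": [40,-32.8,-8.1,0,0,0,-0.31,40,-32.8,-8.2,0,0,0,-0.31,40,-32.7,-8.5,0,0,0,-0.31,40,-32.7,-8.6,0,0,0,-0.31,40,-32.6,-8.8,0,0,0,-0.31,40,-32.6,-8.9,0,0,0,-0.31,40,-32.6,-9.2,0,0,0,-0.31,40,-32.5,-9.3,0,0,0,-0.31,40,-32.4,-9.5,0,0,0,-0.31,40,0,0,0,0,0,0]
}}

```text
time_s: 6.95
ee_pos: [0.5716, -0.1178, 0.1785]
tool_rot: [0.0, 0.632, 0.775, 0.0]
wrist_force: [0.1, -0.4, -1.1]
finger_gap: 0.0497
```

```bash
python3 - <<'E'
from h import *
np.set_printoptions(precision=4,suppress=True)
s=bot.observe();print(s["ee_pos"],s["time_s"],s["wrist_force"])
im=bot.camera("wrist");cv2.imwrite("pics/w4.png",im)
for k in("press","nest","handle_left_grip","handle_right_grip"):
    for d in bot.landmark_of(k,"wrist")[:2]:
        P=toworld("wrist",d["position"]);print(k,round(d["p"],2),P,proj("wrist",P).round())
E
```

```text
[ 0.5716 -0.1178  0.1785] 6.95 [ 0.063  -0.3546 -1.094 ]
nest 0.4 [ 0.5695 -0.1011  0.137 ] [287. 204.]
handle_left_grip 0.76 [ 0.4944 -0.1724  0.0432] [208. 229.]
handle_right_grip 0.9 [ 0.5067 -0.2288  0.0459] [211. 277.]
```

View pics/w4.png

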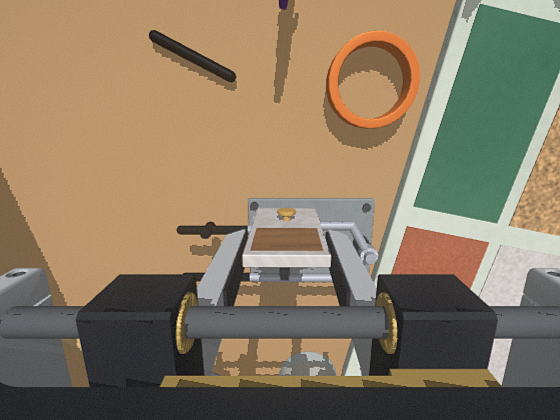

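The hand-held tag (top edge (245–328, 255–266), stud (287,214)) hides the nest. The base plate edge runs level at row 199, so the yaw agrees. I'll move past the nest to see it from directly above.

Emit:
{"fn": "play_rows", "kwargs": {
  "commands": [40,-35,0,0,0,0,0,40,-35,0,0,0,0,0,40,-35,0,0,0,0,0,40,-30,0,0,0,0,0,40,0,0,0,0,0,0]
}}

```text
time_s: 7.82
ee_pos: [0.5995, -0.249, 0.1775]
tool_rot: [-0.0, 0.631, 0.776, -0.0]
wrist_force: [-0.8, 0.3, -0.9]
finger_gap: 0.0495
```

```bash
python3 - <<'E'
from h import *
np.set_printoptions(precision=4,suppress=True)
s=bot.observe();print(s["ee_pos"],s["time_s"],s["wrist_force"])
im=bot.camera("wrist");cv2.imwrite("pics/w5.png",im)
cv2.imwrite("pics/w5c.png",cv2.resize(im[20:220,180:400],None,fx=3.6,fy=3,interpolation=cv2.INTER_CUBIC))
for k in("press","nest","handle_left_grip","handle_right_grip"):
    for d in bot.landmark_of(k,"wrist")[:2]:
        P=toworld("wrist",d["position"]);print(k,round(d["p"],2),P,proj("wrist",P).round())
E
```

```text
[ 0.5995 -0.249   0.1775] 7.825 [-0.7918  0.2715 -0.8611]
press 0.97 [ 0.5854 -0.1816 -0.0009] [286. 129.]
nest 0.6 [ 0.5822 -0.1835  0.0109] [283. 131.]
handle_left_grip 0.85 [ 0.4924 -0.1724  0.0428] [197. 102.]
handle_right_grip 0.79 [ 0.505  -0.2275  0.047 ] [201. 159.]
```

View pics/w5.png

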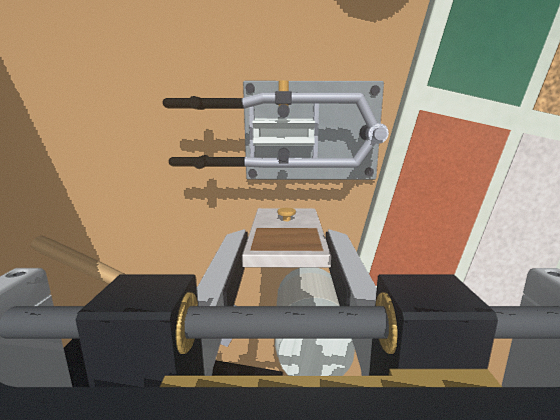

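View pics/w5c.png

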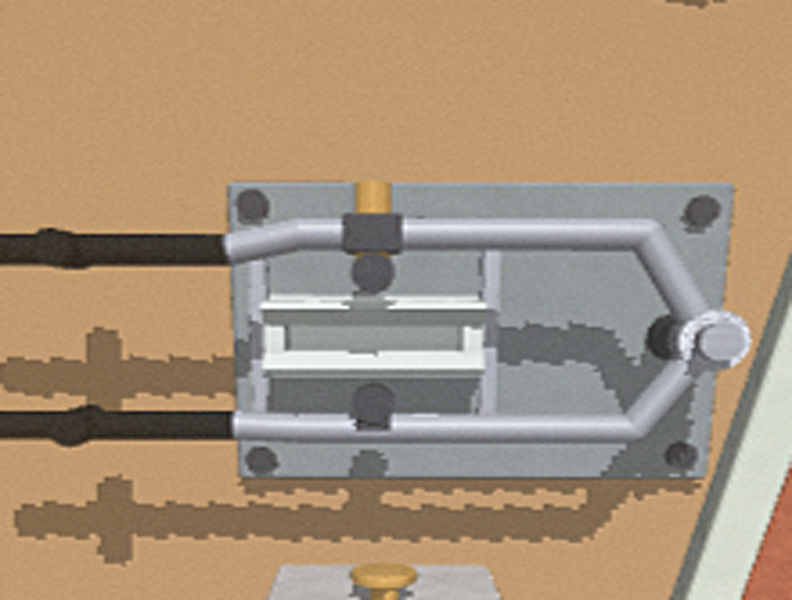

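```bash
python3 - <<'E'
from h import *
np.set_printoptions(precision=4,suppress=True)
s=bot.observe();T=Rq(s["tool_rot"]);
im=cv2.imread("pics/w5.png")
cv2.imwrite("pics/w5d.png",cv2.resize(im[195:275,235:340],None,fx=7,fy=7,interpolation=cv2.INTER_CUBIC))
c=lambda u,v:(180+u/3.6,20+v/3)
def sh(n,uv,z):
    P=ray("wrist",uv,z);print(n,P,"tool mm",(T.inv().apply(P-s["ee_pos"])*1000).round(1))
    return P
sh("nest centre top z30",c(375,334),.030)
sh("nest outer left",c(262,334),.030);sh("outer right",c(488,334),.030)
sh("slot inner upper",c(375,318),.030);sh("slot inner lower",c(375,352),.030)
sh("lip up",c(375,297),.030);sh("lip low",c(375,376),.030)
a=sh("plate BL",c(240,478),.008);b=sh("plate BR",c(706,478),.008)
e=sh("plate TL",c(228,183),.008);f=sh("plate TR",c(733,183),.008)
for p,q in((a,b),(e,f)):print(np.linalg.norm(q-p),np.degrees(np.arctan2(*(q-p)[1::-1])))
l=sh("gripL",c(62,249),.059);r=sh("gripR",c(78,426),.059);print(np.linalg.norm(l-r),np.degrees(np.arctan2(*(l-r)[1::-1]))-90)
sh("pin",c(722,341),.06)
sh("tag bottom L",(258,208.5),s["ee_pos"][2]-.068);sh("tag bottom R",(316,208.5),s["ee_pos"][2]-.068)
sh("tag top L",(245,266),s["ee_pos"][2]+.027);sh("tag top R",(328.5,266),s["ee_pos"][2]+.027)
print(np.degrees(T.as_euler("zyx")))
E
```

```text
nest centre top z30 [ 0.5837 -0.1833  0.03  ] tool mm [ 65.7  -2.4 148.2]
nest outer left [ 0.5509 -0.1901  0.03  ] tool mm [ 65.7 -35.9 148.2]
outer right [ 0.6165 -0.1764  0.03  ] tool mm [ 65.6  31.1 148.2]
slot inner upper [ 0.5826 -0.1778  0.03  ] tool mm [ 71.2  -2.4 148.2]
slot inner lower [ 0.585  -0.1894  0.03  ] tool mm [ 59.4  -2.4 148.2]
lip up [ 0.5812 -0.1708  0.03  ] tool mm [ 78.3  -2.4 148.2]
lip low [ 0.5867 -0.1977  0.03  ] tool mm [ 50.9  -2.5 148.2]
plate BL [ 0.5514 -0.2473  0.008 ] tool mm [  9.6 -47.2 170.2]
plate BR [ 0.7019 -0.2159  0.008 ] tool mm [  9.5 106.6 170.2]
plate TL [ 0.5292 -0.1406  0.008 ] tool mm [118.6 -47.1 170.2]
plate TR [ 0.6793 -0.1092  0.008 ] tool mm [118.6 106.3 170.2]
0.15378609340512345 11.802122011168606
0.15339965069325504 11.815752793467935
gripL [ 0.4975 -0.1737  0.059 ] tool mm [ 92.7 -84.8 119.2]
gripR [ 0.5091 -0.2285  0.059 ] tool mm [ 36.7 -84.7 119.2]
0.05600921170901008 11.931594321874513
pin [ 0.6759 -0.1654  0.06  ] tool mm [ 64.2  91.5 118.2]
tag bottom L [ 0.5748 -0.249   0.1102] tool mm [  3.1 -24.6  68. ]
tag bottom R [ 0.6238 -0.2388  0.1102] tool mm [ 3.1 25.4 68. ]
tag top L [ 0.5772 -0.2546  0.2052] tool mm [ -2.8 -23.4 -27. ]
tag top R [ 0.6229 -0.2451  0.2052] tool mm [ -2.9  23.3 -27. ]
[-101.8459    0.0073 -179.999 ]
```

View pics/w5d.png

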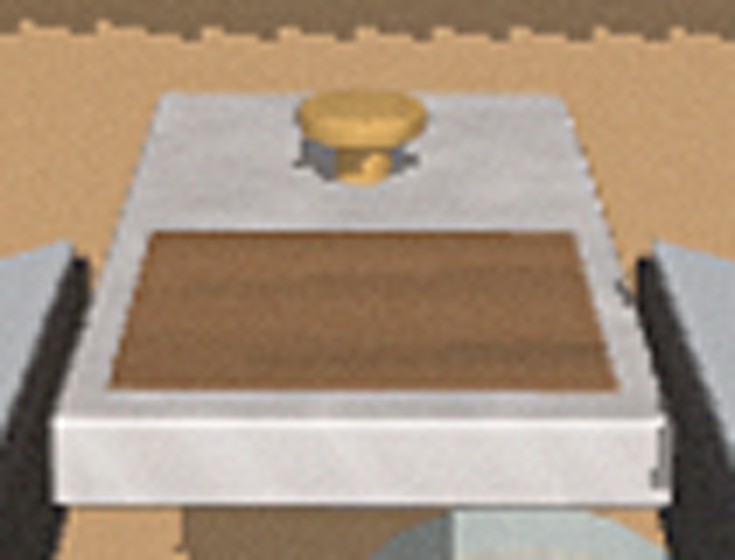

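Emit:
{"fn": "play_rows", "kwargs": {
  "commands": [40,22,-0.9,0,0,0,0,40,22,-0.9,0,0,0,0,40,22,-0.9,8,0,0,0,40,0,0,25,0,0,0,40,0,0,25,0,0,0,40,0,0,8,0,0,0,40,0,0,0,0,0,0]
}}

```text
time_s: 8.95
ee_pos: [0.5834, -0.1838, 0.1122]
tool_rot: [-0.0, 0.631, 0.776, -0.0]
wrist_force: [-0.3, -0.0, -0.0]
finger_gap: 0.0499
```

```bash
python3 - <<'E'
from h import *
np.set_printoptions(precision=4,suppress=True)
s=bot.observe();print(s["ee_pos"],s["time_s"],s["wrist_force"])
im=bot.camera("wrist");cv2.imwrite("pics/w6.png",im)
a=cv2.resize(im[150:290,200:380],None,fx=4.4,fy=4.2,interpolation=cv2.INTER_CUBIC)
cv2.imwrite("pics/w6c.png",a)
im=bot.camera("side");cv2.imwrite("pics/s6.png",cv2.resize(im[190:310,270:400],None,fx=5,fy=5,interpolation=cv2.INTER_CUBIC))
E
```

```text
[ 0.5834 -0.1838  0.1122] 8.95 [-0.3465 -0.0224 -0.0316]
```

View pics/w6c.png

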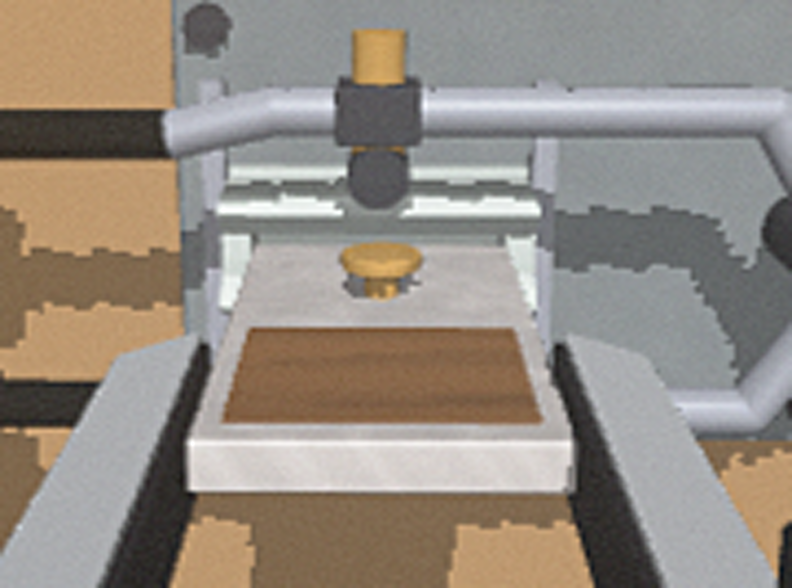

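View pics/s6.png

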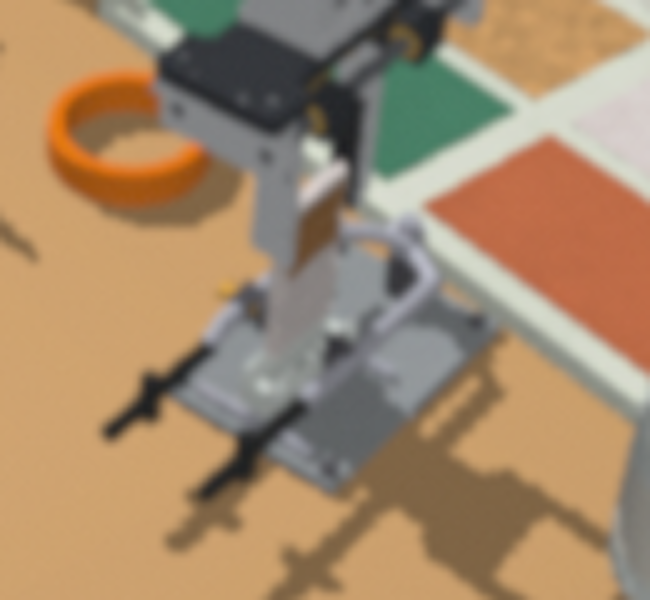

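```bash
python3 - <<'E'
from h import *
s=bot.observe();T=Rq(s["tool_rot"])
c=lambda u,v:(200+u/4.4,150+v/4.2)
for n,uv,z in(("lip outer",c(378,182),.03),("lip inner edge",c(378,216),.03),("tagbotL",c(252,243),s["ee_pos"][2]-.068),("tagbotR",c(503,243),s["ee_pos"][2]-.068),("nestL",c(218,216),.03),("nestR",c(543,216),.03)):
    P=ray("wrist",uv,z);print(n,(T.inv().apply(P-s["ee_pos"])*1000).round(1))
E
```

```text
lip outer [13.  -0.6 83.1]
lip inner edge [ 5.4 -0.6 83.1]
tagbotL [  3.7 -25.3  68. ]
tagbotR [ 3.7 23.9 68. ]
nestL [  5.5 -33.7  83.1]
nestR [ 5.4 33.5 83.1]
```

Aligned within about 0.5 mm. Descending into the nest with force checks.

Emit:
{"fn": "play_rows", "kwargs": {
  "commands": [40,0,0.3,7,0,0,0,40,0,0,6,0,0,0,40,0,0,5,0,0,0,40,0,0,4,0,0,0,40,0,0,0,0,0,0]
}}

```text
time_s: 9.68
ee_pos: [0.5835, -0.1841, 0.0896]
tool_rot: [-0.0, 0.631, 0.776, -0.0]
wrist_force: [-0.3, 0.6, -0.2]
finger_gap: 0.0498
```

Emit:
{"fn": "play_rows", "kwargs": {
  "commands": [40,0,0,4,0,0,0,40,0,0,3,0,0,0,40,0,0,1,0,0,0,40,0,0,0,0,0,0]
}}

```text
time_s: 10.18
ee_pos: [0.5836, -0.1841, 0.0819]
tool_rot: [-0.0, 0.631, 0.776, -0.0]
wrist_force: [0.5, -0.1, -1.4]
finger_gap: 0.0498
```

Emit:
{"fn": "play_rows", "kwargs": {
  "commands": [40,0,0,1,0,0,0,40,0,0,1,0,0,0,40,0,0,0,0,0,0]
}}

```text
time_s: 10.55
ee_pos: [0.5836, -0.1841, 0.08]
tool_rot: [0.0, 0.631, 0.776, 0.0]
wrist_force: [0.2, -0.0, -0.9]
finger_gap: 0.0496
```

Emit:
{"fn": "play_rows", "kwargs": {
  "commands": [40,0,0,1,0,0,0,40,0,0,1,0,0,0,40,0,0,0,0,0,0]
}}

```text
time_s: 10.92
ee_pos: [0.5839, -0.1848, 0.0798]
tool_rot: [0.001, 0.631, 0.776, -0.0]
wrist_force: [-5.9, -1.3, 16.6]
finger_gap: 0.0496
```

Emit:
{"fn": "play_rows", "kwargs": {
  "commands": [40,0,0,-1.5,0,0,0,56,0,0,0,0,0,0,70,0,0,0,0,0,0,80,0,0,0,0,0,0]
}}

```text
time_s: 11.42
ee_pos: [0.5836, -0.184, 0.0793]
tool_rot: [-0.0, 0.631, 0.776, -0.0]
wrist_force: [0.7, -0.7, 0.2]
finger_gap: 0.0728
```

```bash
python3 - <<'E'
from h import *
s=bot.observe();print(s["ee_pos"],s["time_s"],s["wrist_force"],s["finger_gap"])
im=bot.camera("wrist");cv2.imwrite("pics/w7.png",im)
E
```

```text
[ 0.58357154 -0.1839912   0.07925391] 11.425 [ 0.68374894 -0.70054623  0.23722542] 0.07278018598561677
```

View pics/w7.png

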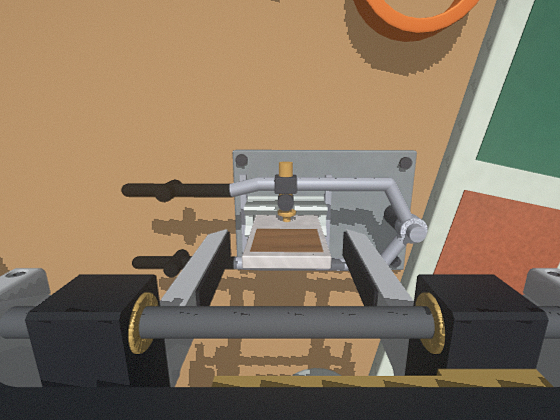

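Tag stands in the nest. Rising straight up, then turning to the handles.

Emit:
{"fn": "play_rows", "kwargs": {
  "commands": [94,0,0,0,0,0,0,94,0,0,0,0,0,0,94,0,0,-10,0,0,0,94,0,0,-25,0,0,0,94,0,0,-25,0,0,0,94,0,0,-25,0,0,0]
}}

```text
time_s: 12.22
ee_pos: [0.5836, -0.1841, 0.1661]
tool_rot: [0.0, 0.631, 0.776, 0.0]
wrist_force: [-0.5, 0.0, 0.0]
finger_gap: 0.0936
```

```bash
python3 - <<'E'
from h import *
s=bot.observe();print(s["joint_positions"])
a=plan([.5023,-.2013,.165],-78.2,9,94)
E
```

```text
[-3.65387833e-01  4.69295546e-01  1.38105699e+00 -3.35749231e-07
  1.29047726e+00 -5.70849614e-01]
[94, -0, -9.2, 0.1, 0.01, -0, 10, 94, -1.7, -9.1, 0.1, 0.01, -0, 10, 94, -3.2, -8.7, 0.2, 0.01, -0, 10, 94, -4.6, -8, 0.1, 0.01, -0, 10, 94, -6, -7.1, 0.1, 0.01, -0, 10, 94, -7, -5.9, 0.1, 0.01, -0, 10, 94, -8.1, -4.6, 0.2, 0.01, -0, 10, 94, -8.6, -3.1, 0.1, 0.01, -0, 10, 94, -9.1, -1.6, 0.1, 0.01, -0, 10]  t= 12.225
resid [-0.04 -0.03 -0.01]
```

Emit:
{"fn": "play_rows", "kwargs": {
  "commands": [94,0,-9.2,0,0,0,10,94,-1.7,-9.1,0,0,0,10,94,-3.2,-8.7,0,0,0,10,94,-4.6,-8,0,0,0,10,94,-6,-7.1,0,0,0,10,94,-7,-5.9,0,0,0,10,94,-8.1,-4.6,0,0,0,10,94,-8.6,-3.1,0,0,0,10,94,-9.1,-1.6,0,0,0,10,94,0,0,0,0,0,0]
}}

```text
time_s: 13.48
ee_pos: [0.5022, -0.2014, 0.1653]
tool_rot: [0.0, 0.995, 0.103, 0.0]
wrist_force: [0.0, -0.1, -0.2]
finger_gap: 0.094
```

```bash
python3 - <<'E'
from h import *
np.set_printoptions(precision=4,suppress=True)
s=bot.observe();print(s["ee_pos"],s["time_s"],s["wrist_force"],s["joint_positions"])
im=bot.camera("wrist");cv2.imwrite("pics/w8.png",im)
T=Rq(s["tool_rot"])
for k in("handle_left_grip","handle_right_grip","tag_center","stud_head"):
    for d in bot.landmark_of(k,"wrist")[:1]:
        P=toworld("wrist",d["position"]);print(k,round(d["p"],2),P,(T.inv().apply(P-s["ee_pos"])*1000).round(1))
E
```

```text
[ 0.5022 -0.2014  0.1653] 13.475 [ 0.0279 -0.1109 -0.2147] [-0.4491  0.3157  1.5969 -0.      1.2281  0.9156]
handle_left_grip 0.64 [ 0.4912 -0.173   0.0459] [ -5.1 -30.1 119.3]
handle_right_grip 0.84 [ 0.5027 -0.2316  0.047 ] [ -5.8  29.6 118.3]
tag_center 0.92 [ 0.5812 -0.1812  0.06  ] [ 81.3  -3.7 105.3]
stud_head 0.48 [ 0.5811 -0.1724  0.0417] [ 83.  -12.3 123.6]
```

View pics/w8.png

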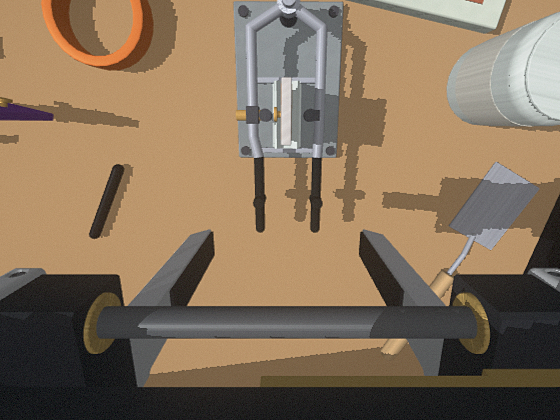

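```bash
python3 - <<'E'
from h import *
s=bot.observe();T=Rq(s["tool_rot"])
im=cv2.imread("pics/w8.png");cv2.imwrite("pics/w8c.png",cv2.resize(im[60:240,225:350],None,fx=4.5,fy=3.3,interpolation=cv2.INTER_CUBIC))
for z in(.059,.045):
  for uv in((259,203),(316,203),(259,231),(315.5,231),(287.5,113)):
    P=ray("wrist",uv,z);print(z,uv,(T.inv().apply(P-s["ee_pos"])*1000).round(1),P.round(4))
E
```

```text
0.059 (259, 203) [ -2.  -26.6 105.5] [ 0.4952 -0.1755  0.059 ]
0.059 (316, 203) [ -2.   29.7 105.6] [ 0.5068 -0.2307  0.059 ]
0.059 (259, 231) [-31.4 -27.3 105.5] [ 0.4663 -0.1809  0.059 ]
0.059 (315.5, 231) [-31.4  30.  105.5] [ 0.4781 -0.237   0.059 ]
0.059 (287.5, 113) [ 83.3   1.5 105.6] [ 0.5844 -0.1855  0.059 ]
0.045 (259, 203) [ -5.7 -27.9 119.5] [ 0.4912 -0.175   0.045 ]
0.045 (316, 203) [ -5.7  31.2 119.5] [ 0.5034 -0.2329  0.045 ]
0.045 (259, 231) [-36.6 -28.7 119.5] [ 0.4609 -0.1807  0.045 ]
0.045 (315.5, 231) [-36.6  31.4 119.5] [ 0.4733 -0.2395  0.045 ]
0.045 (287.5, 113) [ 83.7   1.6 119.6] [ 0.5848 -0.1854  0.045 ]
```

View pics/w8c.png

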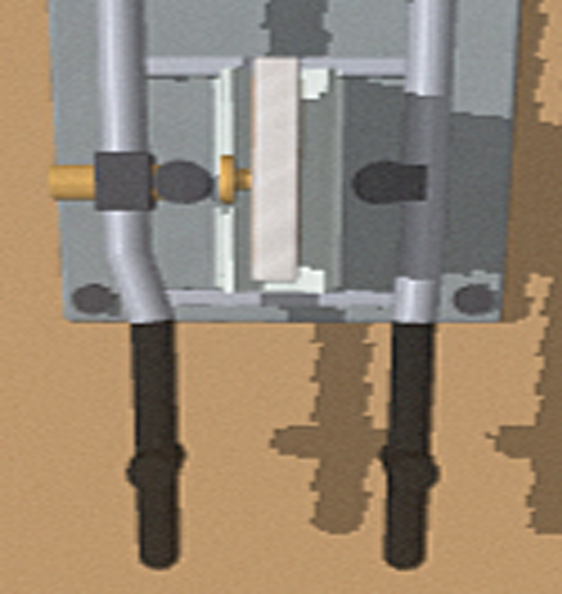

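The view shows the tag upright in the nest, with the stud proud at (274,114) facing the left die. The grips are at (259,202) and (316,202). Descending over them.

Emit:
{"fn": "play_rows", "kwargs": {
  "commands": [94,-3,1.5,0,0,0,0,94,0,0,35,0,0,0,94,0,0,40,0,0,0,94,0,0,30,0,0,0,94,0,0,20,0,0,0,94,0,0,11,0,0,0,94,0,0,0,0,0,0]
}}

```text
time_s: 14.6
ee_pos: [0.4995, -0.2033, 0.0282]
tool_rot: [-0.0, 0.995, 0.103, -0.0]
wrist_force: [0.6, -0.3, 0.5]
finger_gap: 0.0938
```

```bash
cat > look.py <<'E'
from h import *
import sys
s=bot.observe();print(s["ee_pos"].round(4),round(s["time_s"],3),s["wrist_force"].round(1),s["finger_gap"])
im=bot.camera("wrist");cv2.imwrite(f"pics/{sys.argv[1]}.png",im)
E
python3 look.py w9
```

```text
[ 0.4995 -0.2033  0.0282] 14.6 [ 0.6 -0.3  0.5] 0.09380436026020537
```

View pics/w9.png

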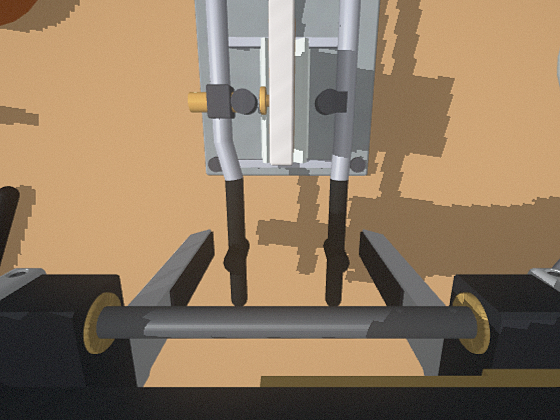

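```bash
python3 - <<'E'
from h import *
s=bot.observe();T=Rq(s["tool_rot"])
for z in(0,-19,-31):
  for y in (-29,29): print(z,y,proj("wrist",s["ee_pos"]+T.apply([0,y/1000,z/1000])).round(1))
for uv in((236,257),(336,257)):print((T.inv().apply(ray("wrist",uv,.055)-s["ee_pos"])*1000).round(1))
E
```

```text
0 -29 [240.6 242.8]
0 29 [330.6 242.7]
-19 -29 [235.8 255.5]
-19 29 [335.3 255.4]
-31 -29 [232.2 264.9]
-31 29 [338.8 264.9]
[  2.4 -27.6 -26.1]
[  2.4  28.2 -26.1]
```

Emit:
{"fn": "play_rows", "kwargs": {
  "commands": [80,0,0,0,0,0,0,72,0,0,0,0,0,0,68,0,0,0,0,0,0,64,0,0,0,0,0,0,60,0,0,0,0,0,0,60,0,0,0,0,0,0],
  "force": 4
}}

```text
time_s: 15.4
ee_pos: [0.4996, -0.2034, 0.0285]
tool_rot: [-0.0, 0.995, 0.103, -0.0]
wrist_force: [-1.2, -0.2, 1.2]
finger_gap: 0.0603
```

```bash
python3 look.py w10
```

```text
[ 0.4996 -0.2034  0.0285] 15.4 [-1.2 -0.2  1.2] 0.060297239675546774
```

View pics/w10.png

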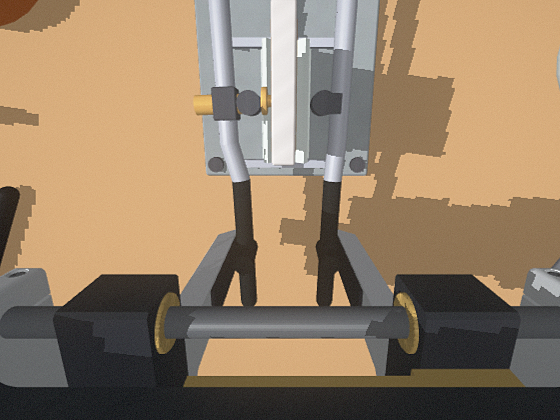

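Emit:
{"fn": "play_rows", "kwargs": {
  "commands": [57,0,0,0,0,0,0,54,0,0,0,0,0,0,51,0,0,0,0,0,0,51,0,0,0,0,0,0],
  "force": 4
}}

```text
time_s: 15.95
ee_pos: [0.4996, -0.2033, 0.0284]
tool_rot: [-0.0, 0.995, 0.103, -0.0]
wrist_force: [-2.2, 0.4, -0.5]
finger_gap: 0.0511
```

Emit:
{"fn": "play_rows", "kwargs": {
  "commands": [49,0,0,0,0,0,0,47,0,0,0,0,0,0,47,0,0,0,0,0,0],
  "force": 4
}}

```text
time_s: 16.32
ee_pos: [0.4996, -0.2033, 0.0284]
tool_rot: [-0.0, 0.995, 0.103, -0.0]
wrist_force: [-3.1, -0.7, -0.5]
finger_gap: 0.0472
```

```bash
python3 look.py w11
```

```text
[ 0.4996 -0.2033  0.0284] 16.325 [-3.1 -0.7 -0.5] 0.04717040876036702
```

View pics/w11.png

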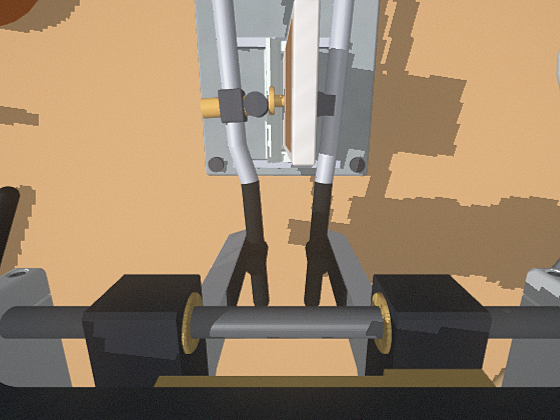

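The tag leans slightly in the slot's clearance as the die meets the stud; the right nose is not quite on it yet. Continuing gently.

Emit:
{"fn": "play_rows", "kwargs": {
  "commands": [46,0,0,0,0,0,0,45,0,0,0,0,0,0,45,0,0,0,0,0,0],
  "force": 4
}}

```text
time_s: 16.75
ee_pos: [0.4996, -0.2033, 0.0284]
tool_rot: [-0.0, 0.995, 0.103, -0.0]
wrist_force: [-1.9, 0.1, -0.9]
finger_gap: 0.0449
```

Emit:
{"fn": "play_rows", "kwargs": {
  "commands": [44,0,0,0,0,0,0,43,0,0,0,0,0,0,43,0,0,0,0,0,0],
  "force": 4
}}

```text
time_s: 17.12
ee_pos: [0.4997, -0.2033, 0.0285]
tool_rot: [0.0, 0.995, 0.103, 0.0]
wrist_force: [-2.5, -0.5, -0.3]
finger_gap: 0.043
```

Emit:
{"fn": "play_rows", "kwargs": {
  "commands": [42,0,0,0,0,0,0,41,0,0,0,0,0,0,41,0,0,0,0,0,0],
  "force": 4
}}

```text
time_s: 17.5
ee_pos: [0.4996, -0.2033, 0.0284]
tool_rot: [-0.0, 0.995, 0.103, -0.0]
wrist_force: [-3.6, -0.6, -0.0]
finger_gap: 0.0416
```

```bash
python3 look.py w12
```

```text
[ 0.4996 -0.2033  0.0284] 17.5 [-3.6 -0.6 -0. ] 0.04161887189945037
```

View pics/w12.png

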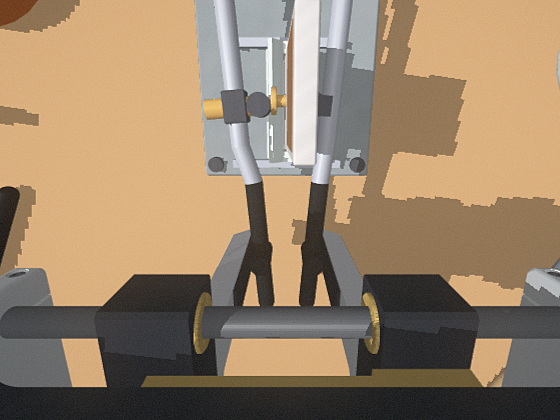

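Emit:
{"fn": "play_rows", "kwargs": {
  "commands": [38,0,0,0,0,0,0,38,0,0,0,0,0,0],
  "force": 4
}}

```text
time_s: 17.8
ee_pos: [0.4996, -0.2033, 0.0284]
tool_rot: [-0.0, 0.995, 0.103, -0.0]
wrist_force: [-4.1, -1.9, -0.0]
finger_gap: 0.0413
```

Emit:
{"fn": "play_rows", "kwargs": {
  "commands": [38,0,0,0,0,0,0,38,0,0,0,0,0,0],
  "force": 7
}}

```text
time_s: 18.05
ee_pos: [0.4995, -0.2034, 0.0284]
tool_rot: [-0.0, 0.995, 0.103, -0.0]
wrist_force: [-4.6, -0.5, 0.5]
finger_gap: 0.0402
```

Emit:
{"fn": "play_rows", "kwargs": {
  "commands": [38,0,0,0,0,0,0,38,0,0,0,0,0,0],
  "force": 9
}}

```text
time_s: 18.3
ee_pos: [0.4995, -0.2033, 0.0284]
tool_rot: [-0.0, 0.995, 0.103, -0.0]
wrist_force: [-5.5, -1.6, 0.7]
finger_gap: 0.0395
```

Emit:
{"fn": "play_rows", "kwargs": {
  "commands": [38,0,0,0,0,0,0,38,0,0,0,0,0,0],
  "force": 12
}}

```text
time_s: 18.55
ee_pos: [0.4994, -0.2034, 0.0284]
tool_rot: [-0.0, 0.995, 0.103, -0.0]
wrist_force: [-4.8, -1.3, 0.5]
finger_gap: 0.0385
```

Emit:
{"fn": "play_rows", "kwargs": {
  "commands": [37.5,0,0,0,0,0,0,37,0,0,0,0,0,0,37,0,0,0,0,0,0],
  "force": 14
}}

```text
time_s: 18.92
ee_pos: [0.4994, -0.2034, 0.0284]
tool_rot: [-0.0, 0.995, 0.103, -0.0]
wrist_force: [-5.6, -0.7, 0.8]
finger_gap: 0.0373
```

Emit:
{"fn": "play_rows", "kwargs": {
  "commands": [36.5,0,0,0,0,0,0,36.5,0,0,0,0,0,0],
  "force": 15
}}

```text
time_s: 19.18
ee_pos: [0.4993, -0.2034, 0.0284]
tool_rot: [-0.0, 0.995, 0.103, -0.0]
wrist_force: [-6.3, 0.2, 1.5]
finger_gap: 0.037
```

Emit:
{"fn": "play_rows", "kwargs": {
  "commands": [36,0,0,0,0,0,0,36,0,0,0,0,0,0],
  "force": 15
}}

```text
time_s: 19.42
ee_pos: [0.4993, -0.2034, 0.0284]
tool_rot: [-0.0, 0.995, 0.103, -0.0]
wrist_force: [-6.3, -1.1, 1.2]
finger_gap: 0.0361
```

Emit:
{"fn": "play_rows", "kwargs": {
  "commands": [35.5,0,0,0,0,0,0,35.5,0,0,0,0,0,0],
  "force": 14
}}

```text
time_s: 19.68
ee_pos: [0.4993, -0.2034, 0.0284]
tool_rot: [-0.0, 0.995, 0.103, -0.0]
wrist_force: [-7.5, -1.2, 0.3]
finger_gap: 0.0362
```

```bash
python3 look.py w13; python3 - <<'E'
import cv2
a=cv2.imread("pics/w12.png")[60:180,200:370];b=cv2.imread("pics/w13.png")[60:180,200:370]
cv2.imwrite("pics/cmp.png",cv2.resize(cv2.hconcat([a,b]),None,fx=2.3,fy=4.5,interpolation=cv2.INTER_CUBIC))
E
```

```text
[ 0.4993 -0.2034  0.0284] 19.675 [-7.5 -1.2  0.3] 0.03615415413119963
```

View pics/cmp.png

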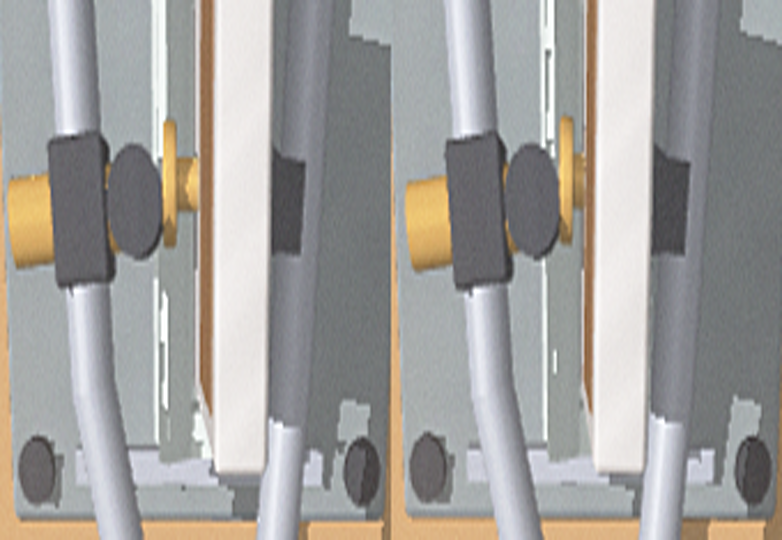

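Stud is partly in (about half the shank still shows) and still resisting. Continuing in small steps.

Emit:
{"fn": "play_rows", "kwargs": {
  "commands": [35.7,0,0,0,0,0,0,35.7,0,0,0,0,0,0],
  "force": 16
}}

```text
time_s: 19.98
ee_pos: [0.4993, -0.2034, 0.0284]
tool_rot: [-0.0, 0.995, 0.103, -0.0]
wrist_force: [-6.4, -1.7, 0.7]
finger_gap: 0.036
```

Emit:
{"fn": "play_rows", "kwargs": {
  "commands": [35.2,0,0,0,0,0,0,35.2,0,0,0,0,0,0],
  "force": 16
}}

```text
time_s: 20.23
ee_pos: [0.4993, -0.2034, 0.0284]
tool_rot: [-0.0, 0.995, 0.103, -0.0]
wrist_force: [-6.8, -1.3, 1.6]
finger_gap: 0.0355
```

Emit:
{"fn": "play_rows", "kwargs": {
  "commands": [34.7,0,0,0,0,0,0,34.7,0,0,0,0,0,0],
  "force": 16
}}

```text
time_s: 20.48
ee_pos: [0.4993, -0.2034, 0.0284]
tool_rot: [-0.0, 0.995, 0.103, -0.0]
wrist_force: [-7.0, 0.3, 1.3]
finger_gap: 0.035
```

```bash
cat > cmp.py <<'E'
import cv2,sys
a,b=[cv2.imread(f"pics/{n}.png")[60:180,200:370] for n in sys.argv[1:3]]
cv2.imwrite(f"pics/cmp_{sys.argv[2]}.png",cv2.resize(cv2.hconcat([a,b]),None,fx=2.3,fy=4.5,interpolation=cv2.INTER_CUBIC))
E
python3 look.py w14; python3 cmp.py w13 w14
```

```text
[ 0.4993 -0.2034  0.0284] 20.475 [-7.   0.3  1.3] 0.03503872878662599
```

View pics/cmp_w14.png

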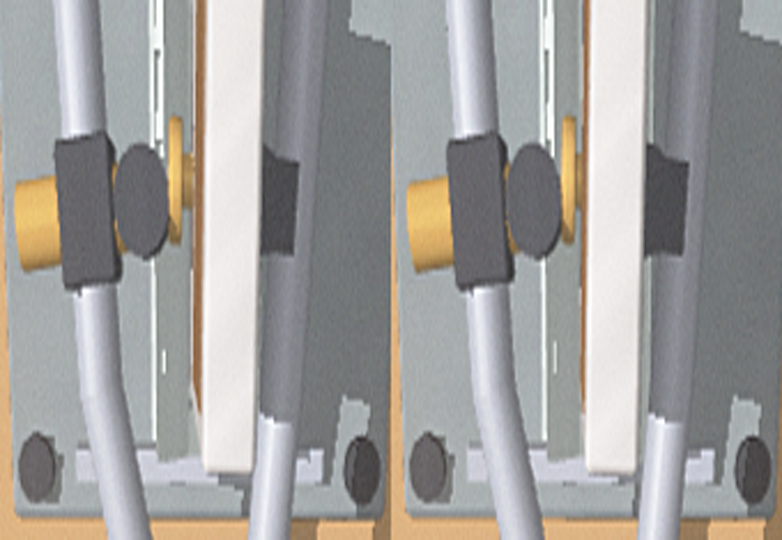

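Emit:
{"fn": "play_rows", "kwargs": {
  "commands": [34.4,0,0,0,0,0,0,34.4,0,0,0,0,0,0],
  "force": 16
}}

```text
time_s: 20.78
ee_pos: [0.4999, -0.2033, 0.0285]
tool_rot: [0.0, 0.995, 0.103, 0.0]
wrist_force: [-1.7, -0.3, 0.7]
finger_gap: 0.0344
```

Emit:
{"fn": "play_rows", "kwargs": {
  "commands": [34.1,0,0,0,0,0,0,34.1,0,0,0,0,0,0],
  "force": 16
}}

```text
time_s: 21.02
ee_pos: [0.4998, -0.2033, 0.0285]
tool_rot: [0.0, 0.995, 0.103, 0.0]
wrist_force: [-1.1, -0.5, -0.2]
finger_gap: 0.0342
```

```bash
python3 look.py w15; python3 cmp.py w14 w15
```

```text
[ 0.4998 -0.2033  0.0285] 21.025 [-1.1 -0.5 -0.2] 0.03416497016663078
```

View pics/cmp_w15.png

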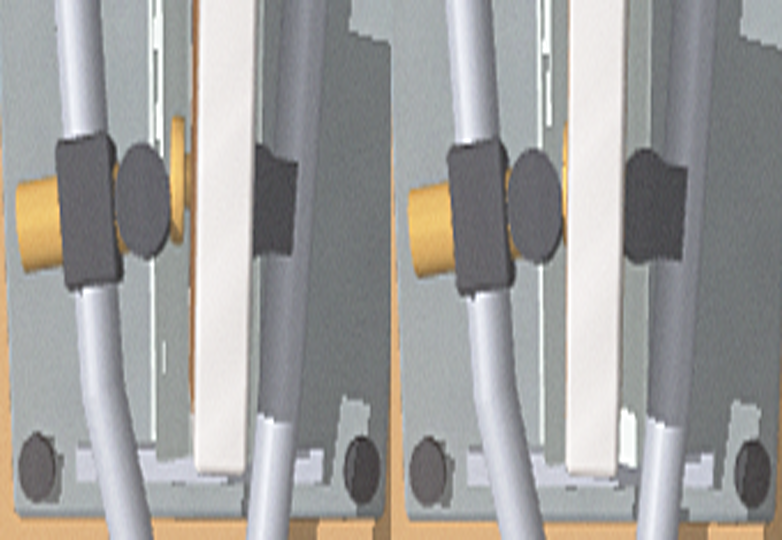

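It snapped. The wrist drag fell from 7 N to 1.5 N, the gap now reaches its target freely, and the head lies against the board. Opening now.

Emit:
{"fn": "play_rows", "kwargs": {
  "commands": [38,0,0,0,0,0,0,44,0,0,0,0,0,0,50,0,0,0,0,0,0,56,0,0,0,0,0,0,62,0,0,0,0,0,0,68,0,0,0,0,0,0,80,0,0,0,0,0,0,94,0,0,0,0,0,0,94,0,0,0,0,0,0],
  "force": 5
}}

```text
time_s: 22.2
ee_pos: [0.4995, -0.2033, 0.0284]
tool_rot: [-0.0, 0.995, 0.103, -0.0]
wrist_force: [0.3, -0.5, -0.0]
finger_gap: 0.093
```

Emit:
{"fn": "play_rows", "kwargs": {
  "commands": [94,0,0,0,0,0,0,94,0,0,0,0,0,0,94,0,0,-10,0,0,0,94,0,0,-25,0,0,0,94,0,0,-35,0,0,0,94,0,0,-40,0,0,0,94,0,0,-30,0,0,0,94,0,0,0,0,0,0]
}}

```text
time_s: 23.2
ee_pos: [0.5005, -0.2037, 0.1712]
tool_rot: [0.001, 0.995, 0.103, 0.002]
wrist_force: [-0.5, 0.4, 0.5]
finger_gap: 0.0942
```

```bash
python3 look.py w16; python3 - <<'E'
from h import *
im=cv2.imread("pics/w16.png");cv2.imwrite("pics/w16c.png",cv2.resize(im[50:240,215:360],None,fx=4.5,fy=3.15,interpolation=cv2.INTER_CUBIC))
for k in("tag_center","stud_head","handle_left_grip","handle_right_grip"):
    for d in bot.landmark_of(k,"wrist")[:1]: print(k,round(d["p"],2),toworld("wrist",d["position"]).round(4))
im=bot.camera("side");cv2.imwrite("pics/s16.png",cv2.resize(im[150:310,200:400],None,fx=3.7,fy=3.7,interpolation=cv2.INTER_CUBIC))
E
```

```text
[ 0.5005 -0.2037  0.1712] 23.2 [-0.5  0.4  0.5] 0.09417310750045729
tag_center 0.95 [ 0.5802 -0.1823  0.0565]
stud_head 0.62 [0.537  0.0895 0.0309]
handle_left_grip 0.77 [ 0.4908 -0.1724  0.0397]
handle_right_grip 0.91 [ 0.5012 -0.2291  0.0432]
```

View pics/w16c.png

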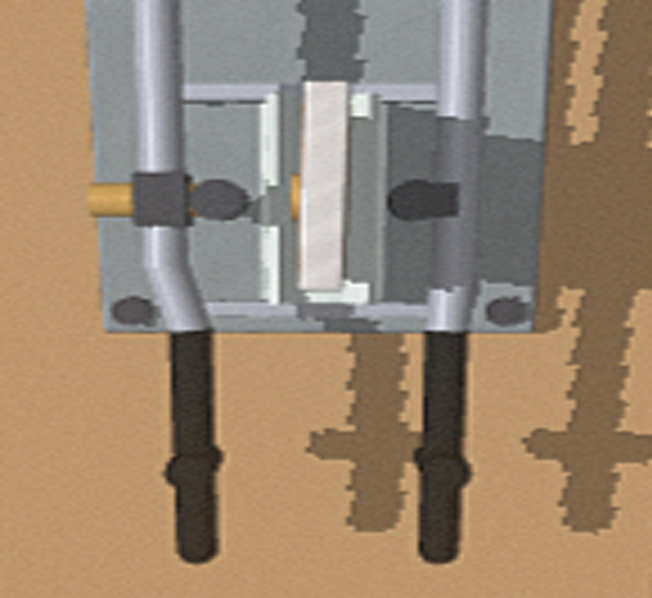

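View pics/s16.png

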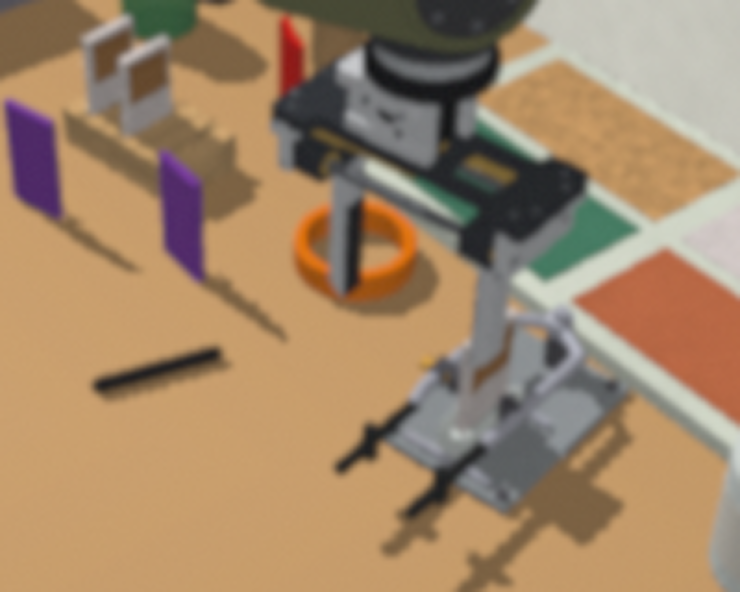

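The stud now shows only as a thin head against the board. The handles are back at 58 mm apart and the tag stands in the nest. One settling row, then I hand in.

Emit:
{"fn": "play_rows", "kwargs": {
  "commands": [94,0,0,-20,0,0,0,94,0,0,0,0,0,0,94,0,0,0,0,0,0,94,0,0,0,0,0,0]
}}

```text
time_s: 24.0
ee_pos: [0.4994, -0.2032, 0.1876]
tool_rot: [-0.0, 0.995, 0.103, -0.001]
wrist_force: [0.0, 0.0, -0.2]
finger_gap: 0.0938
```

```bash
python3 - <<'E'
from rig import bot
print(bot.observe()["wrist_force"],bot.job_done())
E
```

```text
the job is handed in; nothing more can be done
[ 0.00951743  0.04827479 -0.23582665] None
```

I took the tag with the proud stud (the slot at the rack's −y end) and seated it in the press nest. I squeezed the handles in small steps until the stud snapped home, then let them spring open and left the tag standing. The job was handed in at about 24 s of the 64 s allowed.

- **Snap:** the stud resisted with the grip capped at 14–16 N a handle. It gave at a finger opening of about 34.4 mm. I closed one more step, to 34.2 mm, before I saw the give. At that step the opening followed its target freely, so nothing suggested the die was pressing on the home stud. The contact point I measured puts the home position at about 33 mm.
- **Seating:** on lowering the tag, contact came at the height expected for the nest floor. During the squeeze it leaned in the slot's clearance, and it stood straight again after the snap.
- **Last checks:** the close-up showed the stud head against the board, the tag upright in the nest and the handles open at about their original spacing. The gripper was clear, with almost no force on the wrist. In the last side view the two spare tags, the purple and red look-alikes, the tape and the marker looked untouched.
- **One disagreement:** in the last look the stud detector reported a point on a purple look-alike instead of the stud, so I ignored it and judged the stud from the close-up image. The tag-centre reading was 3 mm low, within its error.

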